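# Lock the backup stick in the cash box

## Task

Lock away the USB stick that lies in front of the printer, near the front of the desk: put it inside the open cash box, shut the lid fully, and then drop the slim pin from the wooden stand down through the eyelets in front of the lid until its head rests on the tongue. Leave the thick pin in its socket and do not disturb the eraser, the stapler and the binder clip.

Things in the scene. Friction and masses are not known exactly. Their poses are not given: they have to be found in the camera images.
- cash_box: grey steel cash box, open at the top, screwed to the desk, 100 (x) x 160 (y) x 56 mm high, walls 4 mm, floor 5.5 mm thick; origin: centre of its underside, x points to the hinge side (rear), z up. A 40 mm wide ear with a 12.5 mm hole stands 42 mm out from the top of its front wall (-x side), its top face 55.5 mm above the desk, just under the closed tongue
- box_floor (a point): centre of the inner floor of the cash box (92 x 152 mm inside), 5.5 mm above the desk
- eyelet (a point): fixed point of the cash box: the centre of the eyelet in the lid's tongue at its upper face when the lid is shut, 72 mm in front (-x) of the box's centre, 62 mm above the desk. The hole in the tongue is 10.5 mm wide (chamfered), tongue and ear are 5 mm thick each, and the space below the ear is free down to the desk
- lid (a joint): opening angle of the flat grey lid (104 x 164 x 5 mm) with its steel tongue (40 mm wide, reaching 45 mm past the lid's front edge; it points upward when the lid is open), hinged on the rear rim: 0 shut, about 1.57 upright, 1.95 leaning fully back; the hinge is stiff, so that the lid stays where it is left
- lid_hinge (a point): point on the hinge axis (the axis runs along the box's y), in the middle of the rear rim, 54 mm behind the box's centre, 56 mm above the desk
- lid_edge (a point): middle of the front edge of the lid plate, on its upper (outer) face, where the tongue begins: 104 mm from the hinge axis, 6 mm outside of the plane through it
- pin_stand: wooden block 60 (x) x 110 (y) x 30 mm fixed to the desk, with two sockets 25 mm deep: 9.5 mm wide at y = +30 mm (slim pin), 15 mm wide at y = -30 mm (thick pin); origin: centre of its underside, z up
- slim_pin: loose steel pin, upright in one socket of the stand: shank 8 mm thick and 48 mm long with a tapered foot, under a dark round head 18 mm wide and 30 mm high; origin: centre of its foot, z points up to the head; 78 mm long in all
- slim_pin_head (a point): centre of the underside of the slim pin's head, 48 mm above its foot
- thick_pin: a like pin, upright in the other socket, but with a shank 13.5 mm thick and a head 26 mm wide: too thick for the eyelet; origin: centre of its foot
- usb_stick: loose dark USB stick with a metal plug, 18 (x) x 54 (y) x 8 mm, lying on the front part of the desk; origin: centre of its underside
- eraser: bystander: eraser, 21 x 42 x 13 mm, lying on the front part of the desk; origin: centre of its underside
- stapler: bystander: stapler, 137 (x) x 34 x 46 mm; origin: centre of its underside
- binder_clip: bystander: black binder clip, 46 x 32 x 34 mm; origin: centre of its underside

How it is judged:
On the way, in this order (a step that is already met when the one before it is completed fails the run):
1. the USB stick lies released inside the cash box (x of usb_stick in the frame of box_floor between -0.046 and 0.046 m and y of usb_stick in the frame of box_floor between -0.076 and 0.076 m and z of usb_stick in the frame of box_floor below 0.03 m and contact force between usb_stick and the fingers below 0.1 N), for 0.2 s.
2. the lid is shut (value of joint lid below 0.04 rad), for 0.2 s.
At the end, for the whole second after the job is handed in: USB stick inside the box, lid shut (0.04 rad), slim pin at rest and upright (0.15 rad) through both eyelets, centred within 4 mm, underside of its head within 5 mm of the shut tongue, thick pin within 15 mm of its start (x of usb_stick in the frame of box_floor between -0.046 and 0.046 m and y of usb_stick in the frame of box_floor between -0.076 and 0.076 m and z of usb_stick in the frame of box_floor below 0.03 m and value of joint lid below 0.04 rad and horizontal distance between slim_pin_head and eyelet below 0.004 m and z of slim_pin_head in the frame of eyelet below 0.005 m and angle between slim_pin's own z axis and vertical below 0.15 rad and linear speed of slim_pin below 0.02 m/s and distance of thick_pin from where it was at the start of the episode below 0.015 m); the robot touches nothing.
It fails at once if the thick pin is pulled out of its socket (distance of thick_pin from where it was at the start of the episode above 0.02 m).
It fails at once if the eraser, the stapler or the binder clip is shifted by more than 30 mm (distance of any of eraser, stapler, binder_clip from where it was at the start of the episode above 0.03 m).
It also fails if it takes over 72 s, if anything falls off the work surface, if the arm or the gripper's body presses on something with over 40 N, if the wrist force passes 120 N, or if a joint passes its speed limit or range.

## Robot

A 7-joint arm with a two-finger parallel gripper is mounted at the origin on a cart in front of the work surface, level with it; the furniture and walls round the work are solid. World frame = base frame: x ahead of the robot, y to its left, z up, the work surface at z = 0. Lengths are in m, angles in rad, forces in N, time in s.
With the tool pointing down it reaches from about 0.4 to 0.85 m from the base axis. Payload 10.4 kg.
Tool frame: the origin (TCP) lies at the very end of the fingers, on their centre line; the grasp point (between the pads) lies 19 mm behind it; z points along the fingers, y is the line along which they close (so a half turn about z gives the same grasp; the last joint's range is limited). The gripper opens to 85 mm and grips with 20 to 120 N. Pads are 22 mm wide; open, the fingers measure 114 mm over their backs; the gripper's body (76 mm by 85 mm) begins 54 mm behind the grasp point. The pads swing forward as they close: fully open they stand 13 mm farther back than shut.
Start: joints at [-1.242, 0.332, -0.065, 1.46, 0.022, 1.35, -0.088], TCP at [0.215, 0.587, 0.231] pointing down, gripper open.
Joint ranges: [-2.6, 2.6], [-0.5, 2.12], [-1.47, 1.34], [0.16, 2.42], [-1.27, 4.41], [0.06, 2.06], [-2.6, 2.6]. Speed limits (rad/s): [2.22, 2.22, 2.79, 2.79, 3.14, 3.14, 3.14].

## Interface

Orientations are given as a unit quaternion [x, y, z, w].
In Python, from rig import r gives the robot as it stands. The module is installed in compiled form; this text tells all that it offers.
- The arm moves only by the shell command python3 -m jog 'ROWS' [FORCE]. ROWS is a JSON object of lists of equal length, an entry for each row: "fingers": the finger opening in mm, from 0 to 85.4; "slide": the shift along the tool's x, y, z in units of 40 mm (1.0 is 40 mm), a list of three; "twist": the turn, a rotation vector about the tool's x, y, z in units of 5 degrees (1.0 is 5 degrees), a list of three. In form: {"fingers": [fingers, ...], "slide": [[dx, dy, dz], ...], "twist": [[rx, ry, rz], ...]}. A call has 1 to 12 rows; each row is the pose to reach, as a shift and turn from the pose commanded when the call began, along the tool's axes at that moment; what a row does not reach only later rows make up. A row lasts 1/8 s, in which the tool goes at most 62.5 mm and 10.7 degrees, less where a joint would pass 70% of its speed; a pose out of reach is approached as far as the arm can. A call with a gripper value outside its range is refused whole. The fingers move at their own pace and stop on an object; FORCE is the grip in N (left out, the last holds). Time passes only in rows, so rows that repeat a pose let the fingers close. It gives the time, the measured TCP pose, the force, the opening and the grip force at its end, in the units of the state.
- r.read_state(): the state, without advancing time (a new reading comes with each control period).
- r.camera(name): name is "side" or "top" or "wrist"; returns the picture (384x512x3 uint8, red, green, blue); there is no depth.
- r.get_calibration(name): a dict with "K" (3x3 intrinsics, pixels), "T" (4x4, takes a point from camera to world coordinates). Camera axes: x right, y down, z forward; pixel columns grow to the right and rows downward; lengths in m; the calibration is good to about 2 mm. A picture is of the moment at which its call begins: read the wrist's pose just before it. get_calibration takes no time and is no camera call; for the wrist camera it gives the pose at the moment of the call.
- r.close_job(): hands the job in; it is judged then, once.
The state is a dict: "clock": time; "joints": joint angles; "qd": joint speeds; "joint_efforts": joint torques, N m; "position": TCP position; "ee_rot": TCP orientation; "wrist_force": force on the tool from outside, world axes, zero at the start; "torque": the same for the moment, N m; "opening": opening from 0.0 (shut) to 1.0 (fully open); "gripper_force": force on a finger pad.
Only numpy, scipy, OpenCV 4.12 (cv2) and the standard library are available. Lean on these libraries where they do the work, as an engineer would, in place of code of your own. Each camera call takes 0.05 s, during which the arm holds its last target. There are 200 camera calls.

## Working session

There is one attempt and no reset: what is moved stays moved. The work goes in short steps, Python scripts to look and compute and a shell command to move; the robot and the scene stay as the last step left them, time stands still between calls to the robot, and variables do not carry over. Pictures are saved under pics/ and viewed, at most 11 in all, crops included, and the job is handed in when it is done.

```bash
mkdir -p pics; cat > h.py <<'E'
from rig import r
import numpy as np, cv2
from scipy.spatial.transform import Rotation as R
def snap(n,f):
    C=r.get_calibration(n); im=r.camera(n); cv2.imwrite(f'pics/{f}.png',im[:,:,::-1]); return C,im
def ray(C,u,v,z):
    K,T=np.array(C['K']),np.array(C['T'])
    d=T[:3,:3]@np.linalg.inv(K)@[u,v,1]; o=T[:3,3]; return o+d*(z-o[2])/d[2]
def proj(C,p):
    K,T=np.array(C['K']),np.array(C['T'])
    q=K@(T[:3,:3].T@(np.array(p)-T[:3,3])); return q[:2]/q[2]
def goal(p,xdir=None):
    "slide units from current pose to p (TCP)"
    s=r.read_state(); M=R.from_quat(s['ee_rot']).as_matrix()
    return M.T@(np.array(p)-s['position'])/0.04
E
python3 - <<'E'
from h import *
for n in('top','side'):
    C,im=snap(n,n+'0'); print(n,np.round(C['T'],3).tolist(),np.round(C['K'],0).tolist())
s=r.read_state(); print(s['clock'],s['position'],R.from_quat(s['ee_rot']).as_matrix().round(3))
a=cv2.imread('pics/top0.png');
E
```

```text
top [[0.091, -0.974, 0.206, 0.29], [-0.996, -0.089, 0.018, -0.051], [0.001, -0.207, -0.978, 1.28], [0.0, 0.0, 0.0, 1.0]] [[397.0, 0.0, 251.0], [0.0, 397.0, 191.0], [0.0, 0.0, 1.0]]
side [[0.983, -0.112, 0.142, 0.369], [-0.181, -0.623, 0.761, -0.989], [0.003, -0.774, -0.633, 0.854], [0.0, 0.0, 0.0, 1.0]] [[356.0, 0.0, 250.0], [0.0, 356.0, 187.0], [0.0, 0.0, 1.0]]
0.1 [0.21524076 0.58639741 0.23060582] [[-0.939  0.345 -0.   ]
 [ 0.345  0.939 -0.001]
 [-0.    -0.001 -1.   ]]
```

View pics/top0.png

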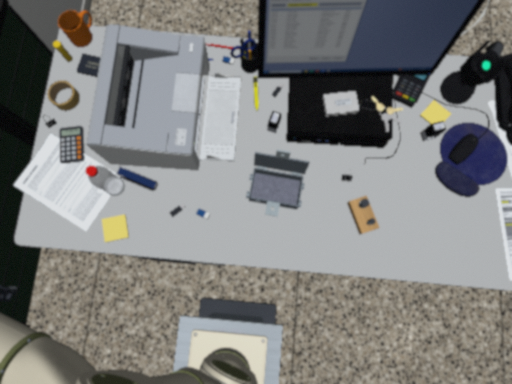

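View pics/side0.png

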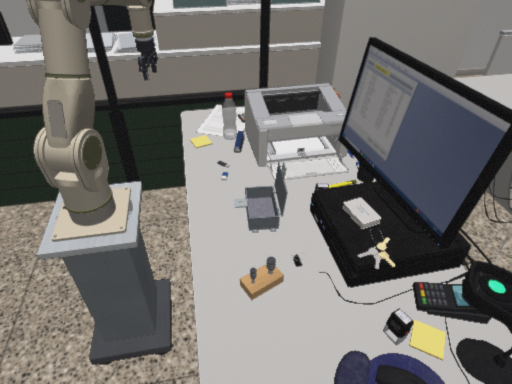

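The top view shows the box at about (277,185), lid upright behind it and tongue up, and the stand at (363,214). The dark stick at (177,211) is the likely USB stick, with the blue and white eraser at (203,213), the stapler at (137,178) and the clip at (347,178).

```bash
python3 - <<'E'
from h import *
a=cv2.imread('pics/top0.png'); C=r.get_calibration('top')
P=lambda u,v,z:ray(C,u,v,z).round(3)
for n,u,v,z in[('usb',177,211,.005),('eraser',203,213,.013),('ear',272,210,.055),('stand',363,214,.03),('clip',347,178,.03),('stapler',137,178,.046)]:print(n,P(u,v,z))
c1=cv2.resize(a[140:240,150:250],(400,400),interpolation=cv2.INTER_CUBIC)
c2=cv2.resize(a[140:240,240:390],(800,533),interpolation=cv2.INTER_CUBIC)[:,:]
b=np.zeros((533,800,3),np.uint8); b[:]=c2
cv2.imwrite('pics/c2.png',b)
print(P(237,200,0))
E
```

```text
usb [0.471 0.206 0.005]
eraser [0.471 0.121 0.013]
ear [ 0.494 -0.098  0.055]
stand [ 0.512 -0.389  0.03 ]
clip [ 0.625 -0.333  0.03 ]
stapler [0.56  0.339 0.046]
[0.526 0.016 0.   ]
```

View pics/c2.png

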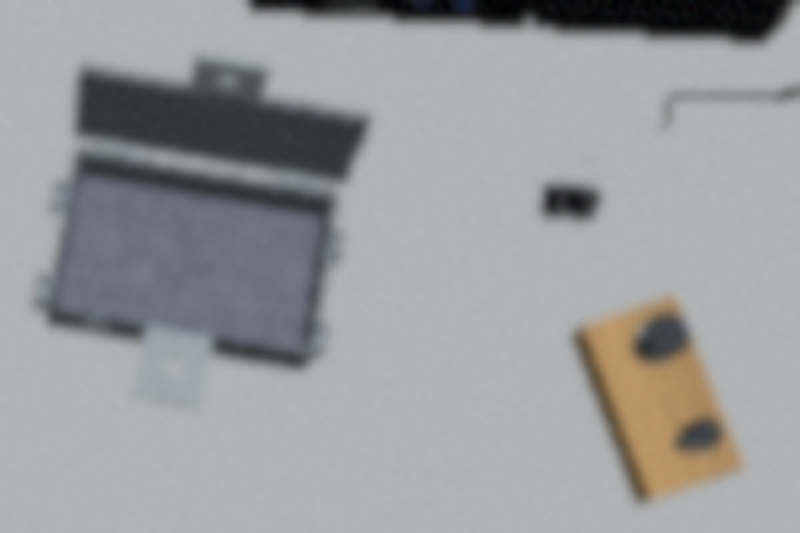

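The enlarged crop gives the ear hole at top pixel (272.6,208.8). In the stand, the slim pin's smaller head is the one nearer the robot, at crop (697,435), with the thick one at (662,338). Next I move above the stick.

```bash
python3 -m jog '{"fingers":[85,85,85,85,85,85,85,85,85,85],"slide":[[-9.25,-6.75,-0.5],[-9.25,-6.75,-0.5],[-9.25,-6.75,-0.5],[-9.25,-6.75,-0.5],[-9.25,-6.75,-0.5],[-9.25,-6.75,-0.5],[-9.25,-6.75,-0.5],[-9.25,-6.75,-0.5],[-9.25,-6.75,-0.5],[-9.25,-6.75,-0.5]],"twist":[[0,0,7.8],[0,0,7.8],[0,0,7.8],[0,0,7.8],[0,0,7.8],[0,0,7.8],[0,0,7.8],[0,0,7.8],[0,0,7.8],[0,0,7.8]]}' 30
python3 - <<'E'
from h import *
C,im=snap('wrist','w1'); s=r.read_state(); print(s['clock'],s['position'],s['joints'],R.from_quat(s['ee_rot']).as_matrix().round(3))
print(np.array(C['T']).round(3).tolist(), proj(C,[.471,.206,.004]))
E
```

```text
clock: 1.35
position: [0.4688, 0.2071, 0.251]
ee_rot: [0.493, 0.87, -0.0, -0.0]
wrist_force: [-0.7, 0.9, -0.7]
opening: 0.995
gripper_force: 0.0
1.4 [0.46877802 0.20724231 0.25102809] [-0.8097985   0.06457906  0.32075599  1.74056287 -0.0212583   1.34027355
  0.05584227] [[-0.515  0.857 -0.001]
 [ 0.857  0.515  0.   ]
 [ 0.    -0.    -1.   ]]
[[0.858, 0.491, 0.15, 0.429], [0.514, -0.82, -0.254, 0.272], [-0.001, 0.295, -0.956, 0.394], [0.0, 0.0, 0.0, 1.0]] [261.00706316 165.79022273]
```

View pics/w1.png

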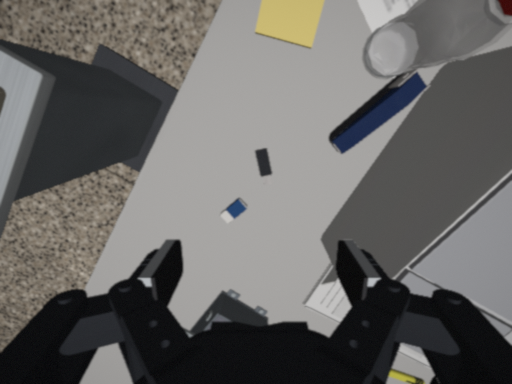

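The wrist view shows the dark stick at (263,162), with the eraser at (234,210) and the stapler at (377,112).

```bash
cat >> h.py <<'E'
def rect(C,m,z):
    "min-area rectangle of largest blob on plane z: centre, (w,h), world angle of long side"
    c=max(cv2.findContours(m.astype(np.uint8),0,1)[0],key=cv2.contourArea)[:,0]
    w=np.array([ray(C,u,v,z)[:2] for u,v in c],np.float32)
    b=cv2.boxPoints(cv2.minAreaRect(w*1000))/1000
    e=[b[1]-b[0],b[2]-b[1]]; l=max(e,key=np.linalg.norm)
    return b.mean(0).round(4),np.linalg.norm(e,axis=1).round(4),round(float(np.degrees(np.arctan2(l[1],l[0])))%180,1)
E
python3 - <<'E'
from h import *
C=r.get_calibration('wrist'); im=cv2.imread('pics/w1.png')
m=np.zeros(im.shape[:2],bool); m[135:190,240:290]=1
g=im.max(2); print(rect(C,m&(g<90),.006),rect(C,m&(g<110),.006))
print(im[162,255:273].tolist()); print(im[140:185:2,261].tolist())
E
```

```text
(array([0.4706, 0.213 ], dtype=float32), array([0.039 , 0.0164], dtype=float32), 133.3) (array([0.4707, 0.2131], dtype=float32), array([0.0402, 0.0175], dtype=float32), 133.7)
[[162, 165, 167], [152, 154, 155], [118, 118, 119], [71, 71, 71], [51, 48, 47], [49, 46, 45], [48, 45, 44], [49, 45, 44], [48, 44, 42], [47, 44, 42], [47, 43, 42], [48, 44, 44], [49, 45, 44], [59, 57, 57], [95, 95, 96], [137, 139, 140], [158, 160, 162], [164, 165, 167]]
[[163, 165, 167], [164, 165, 167], [163, 166, 167], [162, 165, 166], [138, 139, 140], [53, 51, 51], [47, 43, 42], [47, 43, 42], [48, 44, 42], [48, 46, 44], [49, 45, 44], [48, 45, 44], [49, 45, 45], [47, 45, 43], [46, 44, 43], [49, 46, 44], [53, 50, 48], [60, 59, 58], [122, 123, 124], [163, 164, 166], [163, 166, 167], [163, 166, 167], [163, 165, 166]]
```

```bash
python3 -m jog '{"fingers":[40,40,40,40,40,40,40,0,0,0,0,0],"slide":[[0.1,0.12,2],[0.1,0.12,3.5],[0.1,0.12,5],[0.1,0.12,5.8],[0.1,0.12,6.2],[0.1,0.12,6.2],[0.1,0.12,6.2],[0.1,0.12,6.2],[0.1,0.12,6.2],[0.1,0.12,6.2],[0.1,0.12,6.2],[0.1,0.12,6.2]],"twist":[[0,0,-1.25],[0,0,-2.5],[0,0,-2.5],[0,0,-2.5],[0,0,-2.5],[0,0,-2.5],[0,0,-2.5],[0,0,-2.5],[0,0,-2.5],[0,0,-2.5],[0,0,-2.5],[0,0,-2.5]]}' 30
```

```text
clock: 2.9
position: [0.4726, 0.2123, 0.0048]
ee_rot: [0.396, 0.918, 0.001, 0.0]
wrist_force: [-1.0, 0.4, 7.6]
opening: 0.194
gripper_force: 29.1
```

```bash
python3 - <<'E'
from h import *
C=r.get_calibration('top')
P=lambda u,v,z:ray(C,240+u/5.333,140+v/5.333,z)[:2]
a,b=P(50,322,.056),P(307,365,.056); d=P(332,207,.056); e=P(78,165,.056)
print('front',a,b,np.linalg.norm(a-b),'rear',e,d,np.linalg.norm(e-d)); 
for q in((a-b),(e-d)): print(np.degrees(np.arctan2(q[1],q[0]))-90)
h=P(174,367,.0555); print('hole',h)
print('centre corners',(a+b+d+e)/4)
t=P(230,80,.2); l=[P(82,68,.16),P(368,118,.16)]; print('lidtop',t,np.mean(l,0),np.linalg.norm(l[0]-l[1]))
p,q=P(697,435,.045+.01),P(662,338,.055); print('slim',p,'thick',q,np.linalg.norm(p-q))
E
```

```text
front [ 0.5181912  -0.02529555] [ 0.50645579 -0.17745332] 0.1526096571668551 rear [ 0.61465842 -0.03315232] [ 0.60278043 -0.18586841] 0.15317732052595748
-4.410297393494886
-4.447409764721641
hole [ 0.49824232 -0.10004163]
centre corners [ 0.56052146 -0.1054424 ]
lidtop [ 0.63038835 -0.11148371] [ 0.63530963 -0.11135465] 0.15954777920665353
slim [ 0.48620938 -0.40634185] thick [ 0.54173264 -0.38418873] 0.059779535980143884
```

```bash
python3 -m jog '{"fingers":[0,0,0,0,0,0,0,0,0,0,0],"slide":[[0,0,-1.5],[0,0,-3],[0,0,-3.75],[-7.25,-3.87,-3.75],[-7.25,-3.87,-3.75],[-7.25,-3.87,-3.75],[-7.25,-3.87,-3.75],[-7.25,-3.87,-3.75],[-7.25,-3.87,-3.75],[-7.25,-3.87,-3.75],[-7.25,-3.87,-3.75]],"twist":[[0,0,0],[0,0,0],[0,0,0],[0,0,9.6],[0,0,9.6],[0,0,9.6],[0,0,9.6],[0,0,9.6],[0,0,9.6],[0,0,9.6],[0,0,9.6]]}' 30
python3 - <<'E'
from h import *
C,im=snap('wrist','w2'); s=r.read_state(); print(s['clock'],s['position'],R.from_quat(s['ee_rot']).as_matrix().round(3))
for p in([.498,-.1,.0555],[.621,-.11,.056]):print(proj(C,p))
E
```

```text
clock: 4.28
position: [0.5582, -0.1033, 0.1533]
ee_rot: [0.734, 0.679, 0.0, -0.0]
wrist_force: [-0.8, 0.9, 0.0]
opening: 0.194
gripper_force: 29.6
4.325 [ 0.55823836 -0.10320581  0.15330905] [[ 0.078  0.997  0.   ]
 [ 0.997 -0.078  0.001]
 [ 0.001 -0.    -1.   ]]
[197.60346732 195.21497759]
[327.17294907 195.64360935]
```

View pics/w2.png

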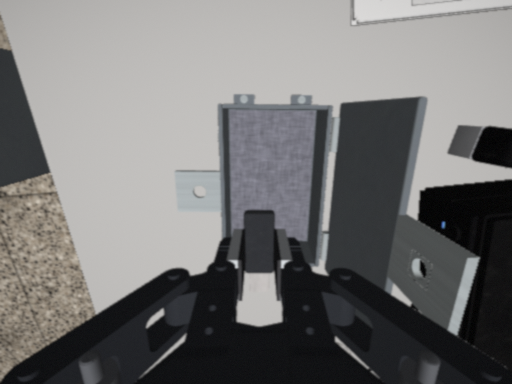

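The wrist view shows the stick in the fingers over the open box. The ear hole is at (200,192), and the lid leans back on the right with its tongue hole at (418,268). Next I lower and release.

```bash
python3 - <<'E'
from h import *
im=cv2.imread('pics/w2.png'); C=r.get_calibration('wrist')
g=im[178:206,186:214].min(2).astype(int); print(g[14,::2],g[::2,14])
print(ray(C,200,192,.0555))
for u,v in((219,106),(332,106),(214,240)): print(ray(C,u,v,.056))
E
python3 -m jog '{"fingers":[0,0,0,0,0,32,32,32,32],"slide":[[0,0,1.2],[0,0,2.2],[0,0,3],[0,0,3.2],[0,0,3.2],[0,0,3.2],[0,0,3.2],[0,0,3.2],[0,0,3.2]],"twist":[[0,0,0],[0,0,0],[0,0,0],[0,0,0],[0,0,0],[0,0,0],[0,0,0],[0,0,0],[0,0,0]]}' 30
```

```text
[176 175 175 158 155 189 190 190 191 188 176 172 173 173] [173 174 172 170 186 191 190 190 190 157 159 174 174 173]
[ 0.50076204 -0.09691513  0.0555    ]
[ 0.52839366 -0.02121384  0.056     ]
[ 0.6254272  -0.02888527  0.056     ]
[ 0.50763444 -0.14785578  0.056     ]
clock: 5.45
position: [0.5583, -0.1055, 0.0255]
ee_rot: [0.735, 0.678, 0.0, 0.0]
wrist_force: [0.2, -0.4, -0.8]
opening: 0.37
gripper_force: 0.0
```

```bash
python3 -m jog '{"fingers":[32,32,0,0,0,0],"slide":[[0,0,-1.2],[0,0,-2.7],[0,0,-4.2],[0,0,-5.7],[0,0,-5.9],[0,0,-5.9]],"twist":[[0,0,0],[0,0,0],[0,0,0],[0,0,0],[0,0,0],[0,0,0]]}' 30
python3 - <<'E'
from h import *
C,im=snap('wrist','w3'); T=r.get_calibration('top'); s=r.read_state(); print(s['position'])
H=np.array([.6256,-.1077]);ux=np.array([.997,-.077])
for t in(90,95,100,105,110):
    a=np.radians(t); d,z=-.126*np.cos(a)+.006*np.sin(a),.056+.126*np.sin(a)+.006*np.cos(a)
    print(t,proj(T,[*(H+d*ux),z])) 
print('seen',240+230/5.333,140+82/5.333)
print('monitor low edge',ray(T,280,75,.1),ray(T,280,75,.2),'tray',ray(T,290,140,.07))
E
```

```text
clock: 6.2
position: [0.5583, -0.1054, 0.2613]
ee_rot: [0.735, 0.678, 0.0, 0.0]
wrist_force: [0.2, -1.2, -0.8]
opening: -0.005
gripper_force: 0.0
[ 0.55777395 -0.1052686   0.26018627]
90 [281.51035976 156.35310844]
95 [282.06122416 152.86211898]
100 [282.57653373 149.5343585 ]
105 [283.05158178 146.40093093]
110 [283.48224963 143.48992049]
seen 283.12769548096753 155.37596099756234
monitor low edge [ 0.93015794 -0.08687195  0.1       ] [ 0.87593389 -0.08380774  0.2       ] tray [ 0.72325107 -0.13697381  0.07      ]
```

View pics/w3.png

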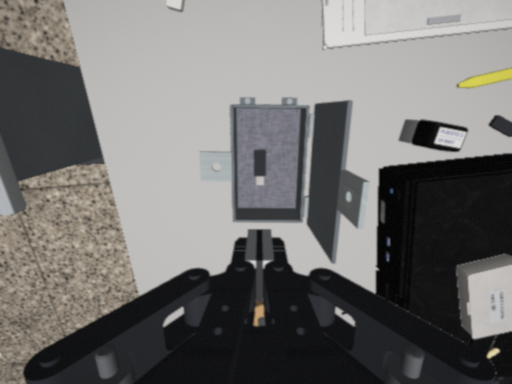

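The stick lies inside the box, with its dark body at (260,162) and its metal plug at (260,181). The lid stands at about 93°, with its tongue hole at (349,196), and the ear hole is at (216,167). Next I go behind the lid.

```bash
python3 -m jog '{"fingers":[0,0,0,0,0,0,0,0],"slide":[[0,1.5,0],[0,3.0,0],[0,3.2,0],[0,3.2,0],[0,3.2,1.4],[0,3.2,2.6],[0,3.2,2.75],[0,3.2,2.75]],"twist":[[0,0,0],[0,0,0],[0,0,0],[0,0,0],[0,0,0],[0,0,0],[0,0,0],[0,0,0]]}' 30
python3 - <<'E'
from h import *
s=r.read_state(); H=np.array([.6256,-.1077]);ux=np.array([.997,-.077])
d=np.array(s['position']); u0=(d[:2]-H)@ux; print(s['clock'],u0,d[2])
for t in(93,80,70,60,50,40,30,20,10,3,0):
    a=np.radians(t); S=.095
    u,z=-S*np.cos(a)+.006*np.sin(a)+.013,.056+S*np.sin(a)+.006*np.cos(a)
    print(t,round((u-u0)/.04,2),round((d[2]-z)/.04,2))
E
```

```text
clock: 7.25
position: [0.6858, -0.1161, 0.1534]
ee_rot: [0.735, 0.678, 0.001, 0.001]
wrist_force: [-0.3, 0.2, 0.4]
opening: 0.003
gripper_force: 0.0
7.25 0.06067961151906012 0.15342237280391402
93 -0.92 0.07
80 -1.46 0.07
70 -1.86 0.15
60 -2.25 0.3
50 -2.6 0.52
40 -2.91 0.79
30 -3.17 1.12
20 -3.37 1.48
10 -3.5 1.88
3 -3.56 2.16
0 -3.57 2.29
```

```bash
python3 -m jog '{"fingers":[0,0,0,0,0,0,0,0,0,0,0,0],"slide":[[0,-0.8,0.1],[0,-1.15,0.1],[0,-1.5,0.1],[0,-1.9,0.2],[0,-2.25,0.35],[0,-2.6,0.57],[0,-2.9,0.84],[0,-3.17,1.17],[0,-3.37,1.53],[0,-3.5,1.9],[0,-3.56,2.2],[0,-3.57,2.35]],"twist":[[0,0,0],[0,0,0],[0,0,0],[0,0,0],[0,0,0],[0,0,0],[0,0,0],[0,0,0],[0,0,0],[0,0,0],[0,0,0],[0,0,0]]}' 30
```

```text
clock: 8.75
position: [0.5444, -0.1044, 0.0611]
ee_rot: [0.735, 0.678, 0.001, -0.001]
wrist_force: [-37.8, 8.6, 102.5]
opening: -0.002
gripper_force: 51.0
```

```bash
python3 -m jog '{"fingers":[0,0,0,0,0,0],"slide":[[0,0,-0.1],[0,0,-0.6],[0,0,-2],[0,0,-3.5],[0,0,-4.0],[0,0,-4.0]],"twist":[[0,0,0],[0,0,0],[0,0,0],[0,0,0],[0,0,0],[0,0,0]]}' 30
python3 - <<'E'
from h import *
C,im=snap('wrist','w4'); s=r.read_state(); print(s['clock'],s['position'],s['wrist_force'])
print(proj(C,[.5,-.098,.062]))
E
```

```text
clock: 9.5
position: [0.5444, -0.1043, 0.2183]
ee_rot: [0.735, 0.678, 0.001, 0.001]
wrist_force: [0.2, 0.3, -1.0]
opening: -0.0
gripper_force: 0.0
9.55 [ 0.54355104 -0.10409673  0.2167735 ] [ 0.41104573 -0.38259768 -0.59421143]
[221.6202222  176.46746702]
```

View pics/w4.png

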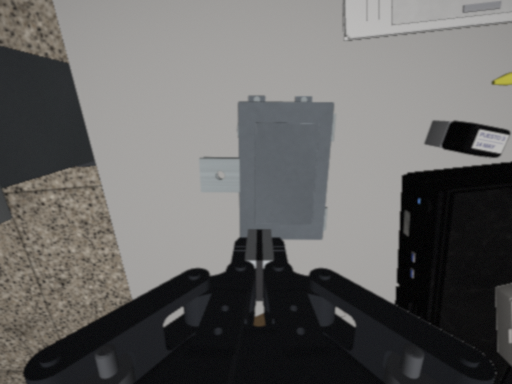

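```bash
python3 - <<'E'
from h import *
C=r.get_calibration('wrist'); im=cv2.imread('pics/w4.png'); s=r.read_state(); print(s['joints'].round(2) if hasattr(s['joints'],'round') else s['joints'])
g=im[158:192,204:236].astype(int).sum(2); print(g[8:28:1,6:26].tolist())
m=(g>g[10:25,5:12].mean()+35)
w=im[160:190,205:234]
M=R.from_quat(s['ee_rot']).as_matrix()
print('to stand',goal([.486,-.406,.2]))
E
```

```text
[-0.5   0.21  0.7   1.71 -0.14  1.28  0.15]
[[462, 463, 461, 461, 462, 461, 461, 462, 462, 460, 461, 459, 461, 458, 459, 461, 455, 458, 460, 458], [461, 462, 462, 461, 458, 464, 461, 461, 461, 458, 459, 461, 458, 458, 459, 460, 456, 459, 459, 458], [460, 456, 456, 458, 458, 458, 460, 459, 457, 458, 458, 459, 459, 458, 457, 457, 456, 454, 455, 454], [455, 453, 456, 456, 454, 454, 455, 451, 451, 452, 455, 455, 456, 455, 455, 455, 455, 454, 455, 454], [453, 451, 452, 454, 450, 451, 448, 444, 444, 445, 449, 447, 452, 451, 449, 451, 450, 449, 449, 450], [457, 455, 458, 455, 454, 455, 449, 440, 450, 466, 466, 462, 451, 445, 449, 451, 453, 452, 452, 451], [468, 469, 466, 466, 463, 458, 448, 442, 461, 479, 485, 481, 469, 455, 455, 460, 463, 464, 460, 461], [476, 475, 474, 473, 466, 446, 421, 425, 453, 485, 490, 490, 484, 472, 464, 464, 470, 470, 468, 467], [477, 478, 479, 476, 463, 424, 398, 403, 444, 480, 490, 490, 488, 482, 467, 465, 472, 476, 472, 472], [473, 475, 472, 470, 456, 418, 395, 403, 429, 470, 489, 491, 491, 484, 468, 461, 466, 467, 471, 466], [467, 463, 461, 461, 450, 406, 388,
[... 331 characters left out ...]
 410, 444, 453, 456, 459, 458, 455, 459], [465, 463, 464, 461, 462, 462, 461, 449, 434, 421, 421, 426, 443, 457, 461, 461, 461, 462, 461, 459], [460, 457, 459, 459, 457, 458, 456, 459, 454, 452, 450, 454, 453, 461, 455, 458, 456, 456, 459, 456], [460, 458, 458, 458, 458, 456, 455, 455, 455, 455, 455, 455, 453, 455, 455, 455, 455, 452, 452, 452], [462, 463, 461, 461, 461, 462, 460, 459, 458, 458, 461, 458, 459, 457, 458, 456, 457, 455, 458, 458], [463, 462, 460, 458, 460, 458, 462, 458, 458, 457, 458, 455, 460, 457, 456, 458, 455, 457, 455, 456], [462, 460, 459, 462, 459, 463, 458, 457, 458, 457, 453, 456, 453, 455, 456, 455, 454, 454, 454, 456]]
to stand [-7.63931677 -0.82370769  0.41743943]
```

```bash
python3 -m jog '{"fingers":[50,50,50,50,50,50,50,50,50],"slide":[[-7.64,-0.82,0.4],[-7.64,-0.82,0.4],[-7.64,-0.82,0.4],[-7.64,-0.82,0.4],[-7.64,-0.82,0.4],[-7.64,-0.82,0.4],[-7.64,-0.82,0.4],[-7.64,-0.82,0.4],[-7.64,-0.82,0.4]],"twist":[[0,0,12.7],[0,0,12.7],[0,0,12.7],[0,0,12.7],[0,0,12.7],[0,0,12.7],[0,0,12.7],[0,0,12.7],[0,0,12.7]]}' 40
python3 - <<'E'
from h import *
C,im=snap('wrist','w5'); s=r.read_state(); print(s['clock'],s['position'],np.round(s['joints'],2),R.from_quat(s['ee_rot']).as_matrix().round(3))
print(proj(C,[.486,-.406,.083]),proj(C,[.542,-.384,.083]))
E
```

```text
clock: 10.68
position: [0.4865, -0.4052, 0.201]
ee_rot: [0.982, 0.191, 0.0, -0.0]
wrist_force: [-0.3, -0.5, 0.1]
opening: 0.586
gripper_force: 0.0
10.725 [ 0.48645253 -0.40537613  0.2011856 ] [-0.07  0.51  0.97  1.52 -0.43  1.34 -0.25] [[ 0.927  0.375  0.   ]
 [ 0.375 -0.927  0.001]
 [ 0.001 -0.    -1.   ]]
[260.30724841 187.09584331] [261.02580311 126.62690123]
```

View pics/w5.png

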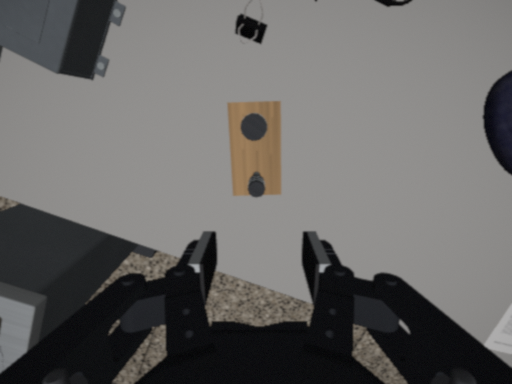

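The slim pin's head is at (257,188) and the thick one at (254,127), both close to the predicted pixels.

```bash
python3 - <<'E'
from h import *
C=r.get_calibration('wrist'); im=cv2.imread('pics/w5.png').max(2)
for (y0,y1,x0,x1) in((165,205,235,280),(108,146,235,275)):
    m=(im[y0:y1,x0:x1]<85).astype(np.uint8); c=max(cv2.findContours(m,0,1)[0],key=cv2.contourArea)[:,0]
    print(c.min(0)+[x0,y0],c.max(0)+[x0,y0])
print(ray(C,257,188,.083),ray(C,254,127,.083)); p=ray(C,257,188,.083); print(goal([p[0],p[1],.06]))
E
```

```text
[248 172] [264 196]
[241 114] [266 139]
[ 0.48375711 -0.40342441  0.083     ] [ 0.53913685 -0.37812499  0.083     ]
[-0.04609713 -0.06914202  3.52964228]
```

```bash
python3 -m jog '{"fingers":[50,50,50,50,50,0,0,0,0],"slide":[[-0.05,-0.07,1.4],[-0.05,-0.07,2.5],[-0.05,-0.07,3.3],[-0.05,-0.07,3.53],[-0.05,-0.07,3.53],[-0.05,-0.07,3.53],[-0.05,-0.07,3.53],[-0.05,-0.07,3.53],[-0.05,-0.07,3.53]],"twist":[[0,0,0],[0,0,0],[0,0,0],[0,0,0],[0,0,0],[0,0,0],[0,0,0],[0,0,0],[0,0,0]]}' 40
```

```text
clock: 11.85
position: [0.4836, -0.4045, 0.0612]
ee_rot: [0.982, 0.19, 0.001, 0.0]
wrist_force: [-1.4, 2.5, 6.9]
opening: 0.193
gripper_force: 38.9
```

```bash
python3 -m jog '{"fingers":[0,0,0,0,0,0,0,0,0,0,0,0],"slide":[[0,0,-0.5],[0,0,-1.4],[0,0,-2.5],[0,0,-3],[3.22,-7,-3],[3.22,-7,-3],[3.22,-7,-3],[3.22,-7,-3],[3.22,-7,-3],[3.22,-7,-3],[3.22,-7,-2.1],[3.22,-7,-2.1]],"twist":[[0,0,0],[0,0,0],[0,0,0],[0,0,0],[0,0,0],[0,0,0],[0,0,0],[0,0,0],[0,0,0],[0,0,0],[0,0,0],[0,0,0]]}' 40
python3 - <<'E'
from h import *
C,im=snap('wrist','w6'); s=r.read_state(); p=np.array(s['position']); print(s['clock'],p,s['opening'])
print('foot',proj(C,p-[0,0,.056]),'under foot at .062',proj(C,[p[0],p[1],.062]),'eyelet',proj(C,[.498,-.0967,.062]))
q=(proj(C,p-[0,0,.056])).astype(int); x,y=q; im=im[:,:,::-1]
cv2.imwrite('pics/c6.png',cv2.resize(im[y-60:y+60,x-80:x+80],(800,600),interpolation=cv2.INTER_CUBIC)); print(x-80,y-60)
E
```

```text
clock: 13.35
position: [0.4967, -0.0973, 0.1427]
ee_rot: [0.982, 0.189, -0.002, 0.0]
wrist_force: [0.6, -1.0, 0.3]
opening: 0.195
gripper_force: 39.3
13.4 [ 0.49758067 -0.09761886  0.14401533] 0.19380833437903122
foot [260.80344138 207.10213043] under foot at .062 [260.63458854 196.76861433] eyelet [259.84802072 195.98695648]
180 147
```

View pics/c6.png

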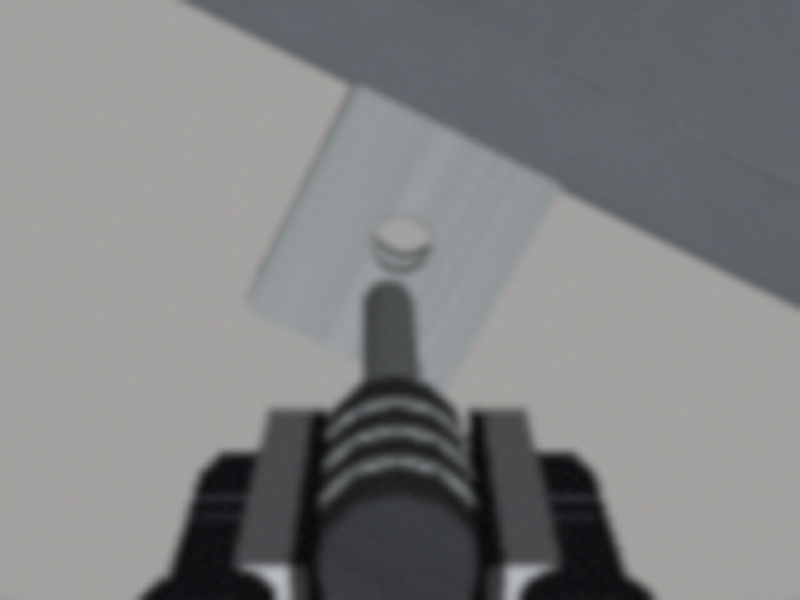

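The crop shows the lid shut. The eyelet is at image (260.4,195.4), and the pin foot at about (257.6,206.6) sits slightly left of it. I'll compute the offset and the tilt.

```bash
python3 - <<'E'
from h import *
C=r.get_calibration('wrist'); s=r.read_state(); p=np.array(s['position']); M=R.from_quat(s['ee_rot']).as_matrix()
im=cv2.imread('pics/w6.png').max(2).astype(int)
for y in(206,210,214,218,222): 
    row=im[y,245:272]; d=np.where(row<115)[0]; print(y,d.min()+245,d.max()+245, end=' | ')
print('\npred axis', [proj(C,p-[0,0,h]).round(1).tolist() for h in(.056,.03,.008,-.022)])
h=ray(C,260.4,195.4,.062); f=ray(C,257.6,206.6,p[2]-.056)
print('tcp',p,'hole',h,'foot',f); print('foot->hole tool mm',M.T@(h-f)*1000,'tcp->hole',M.T@(h-p)*1000)
E
```

```text
206 253 261 | 210 253 262 | 214 253 262 | 218 253 262 | 222 253 263 | 
pred axis [[259.9, 207.4], [260.0, 220.4], [260.1, 234.4], [260.3, 260.4]]
tcp [ 0.49758067 -0.09761886  0.14401533] hole [ 0.49933408 -0.09753246  0.062     ] foot [ 0.49756597 -0.09568808  0.08801533]
foot->hole tool mm [ 1.01665065  2.36588469 26.01335306] tcp->hole [ 1.84110385  0.56238723 82.01152974]
```

```bash
python3 -m jog '{"fingers":[0,0,0,0],"slide":[[0.03,0.06,0.2],[0.03,0.06,0.45],[0.03,0.06,0.45],[0.03,0.06,0.45]],"twist":[[0,0,0],[0,0,0],[0,0,0],[0,0,0]]}' 40
python3 - <<'E'
from h import *
C,im=snap('wrist','w7'); s=r.read_state(); p=np.array(s['position']); print(s['clock'],p)
print('foot',proj(C,p-[0,0,.056]),'eyelet',proj(C,[.4993,-.0975,.062]))
im=im[:,:,::-1]; x,y=220,165
cv2.imwrite('pics/c7.png',cv2.resize(im[y:y+60,x:x+80],(800,600),interpolation=cv2.INTER_CUBIC))
E
```

```text
clock: 13.9
position: [0.5005, -0.0984, 0.1262]
ee_rot: [0.982, 0.189, 0.0, 0.0]
wrist_force: [0.8, 0.4, -0.2]
opening: 0.191
gripper_force: 39.3
13.95 [ 0.50054776 -0.09839283  0.12631294]
foot [259.87258313 207.52126856] eyelet [258.28221339 204.94902823]
```

View pics/c7.png

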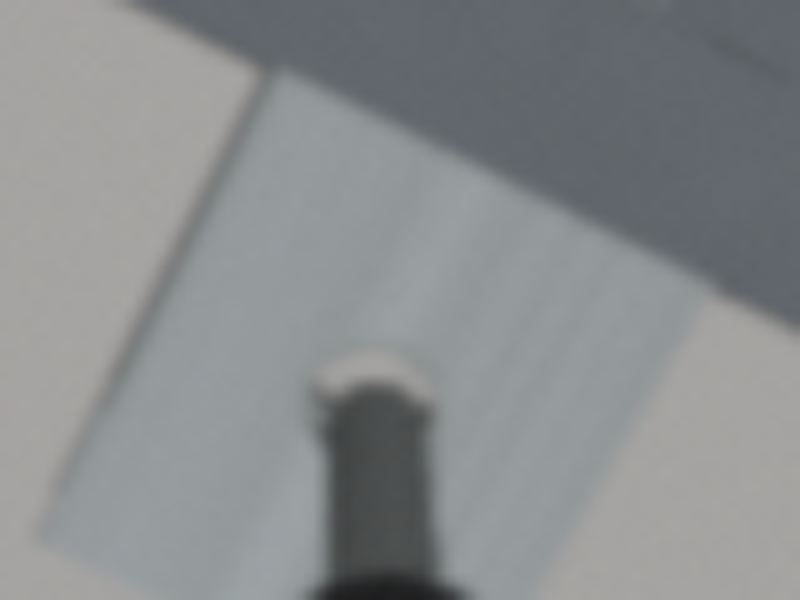

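The crop shows the foot end at about (257.8,206) and the hole centred near (257.2,205.8), with the foot still about 8 mm above it.

```bash
python3 - <<'E'
from h import *
C=r.get_calibration('wrist'); s=r.read_state(); p=np.array(s['position']); M=R.from_quat(s['ee_rot']).as_matrix()
im=cv2.imread('pics/w7.png').astype(int).sum(2)
for y in range(198,214,2): print(y,im[y,246:270].tolist())
h=ray(C,257.2,205.8,.062); f=ray(C,257.8,206,p[2]-.056)
print('tcp',p,'hole',h,'foot',f); print('foot->hole tool mm',M.T@(h-f)*1000,'tcp->hole',M.T@(h-p)*1000)
E
```

```text
198 [457, 460, 459, 455, 453, 450, 450, 447, 446, 454, 457, 463, 467, 467, 469, 464, 458, 455, 452, 452, 456, 455, 460, 459]
200 [461, 458, 455, 453, 450, 445, 439, 443, 451, 464, 471, 473, 469, 458, 445, 440, 440, 447, 452, 455, 458, 460, 463, 456]
202 [458, 457, 454, 448, 436, 437, 459, 478, 475, 465, 458, 455, 458, 461, 464, 457, 443, 437, 445, 458, 461, 458, 455, 453]
204 [455, 455, 450, 441, 407, 363, 355, 359, 327, 274, 248, 247, 254, 275, 328, 398, 432, 436, 446, 456, 459, 458, 453, 456]
206 [455, 454, 450, 442, 414, 375, 323, 249, 217, 218, 221, 229, 235, 236, 239, 247, 285, 368, 433, 451, 457, 452, 457, 462]
208 [454, 454, 453, 455, 438, 374, 277, 213, 205, 214, 223, 232, 233, 234, 233, 243, 308, 392, 440, 451, 453, 457, 460, 458]
210 [455, 453, 458, 463, 470, 443, 352, 240, 211, 214, 220, 229, 235, 233, 235, 243, 302, 389, 440, 454, 458, 463, 458, 454]
212 [453, 457, 465, 471, 473, 455, 368, 244, 209, 219, 224, 233, 232, 237, 234, 238, 286, 378, 440, 458, 459, 459, 455, 455]
tcp [ 0.50054776 -0.09839283  0.12631294] hole [ 0.49833787 -0.09688388  0.062     ] foot [ 0.5012007  -0.0963186   0.07031294]
foot->hole tool mm [-2.86977382 -0.54060243  8.31219018] tcp->hole [-1.50624131 -2.2265139  64.31243332]
```

```bash
python3 -m jog '{"fingers":[0,0,0,0,0,0,0],"slide":[[-0.053,-0.012,0],[-0.053,-0.012,0],[-0.053,-0.012,0.1],[-0.053,-0.012,0.2],[-0.053,-0.012,0.3],[-0.053,-0.012,0.4],[-0.053,-0.012,0.4]],"twist":[[0,0,0],[0,0,0],[0,0,0],[0,0,0],[0,0,0],[0,0,0],[0,0,0]]}' 40
```

```text
clock: 14.82
position: [0.4981, -0.0987, 0.1097]
ee_rot: [0.982, 0.189, -0.0, 0.0]
wrist_force: [-0.4, 0.4, 0.1]
opening: 0.19
gripper_force: 39.3
```

No contact force with the foot 8 mm below the tongue's face, so it has entered the hole. I continue down.

```bash
python3 -m jog '{"fingers":[0,0,0,0,0,0,0,0],"slide":[[0,0,0.12],[0,0,0.25],[0,0,0.38],[0,0,0.5],[0,0,0.63],[0,0,0.76],[0,0,0.87],[0,0,0.87]],"twist":[[0,0,0],[0,0,0],[0,0,0],[0,0,0],[0,0,0],[0,0,0],[0,0,0],[0,0,0]]}' 40
```

```text
clock: 15.82
position: [0.4981, -0.0987, 0.075]
ee_rot: [0.982, 0.189, -0.0, -0.0]
wrist_force: [0.1, -0.8, -1.2]
opening: 0.194
gripper_force: 39.3
```

```bash
python3 -m jog '{"fingers":[30,40,40,40,40,40,40,40,40],"slide":[[0,0,0],[0,0,0],[0,0,0],[0,0,0],[0,0,-0.5],[0,0,-1.5],[0,0,-2.5],[0,0,-2.5],[0,0,-2.5]],"twist":[[0,0,0],[0,0,0],[0,0,0],[0,0,0],[0,0,0],[0,0,0],[0,0,0],[0,0,0],[0,0,0]]}' 40
python3 - <<'E'
from h import *
C,im=snap('wrist','w8'); s=r.read_state(); p=np.array(s['position']); print(s['clock'],p)
e=[.4988,-.0972]; print('head top if seated',proj(C,[*e,.092]),'if 5mm up',proj(C,[*e,.097]))
im=im[:,:,::-1]; x,y=190,130
cv2.imwrite('pics/c8.png',cv2.resize(im[y:y+105,x:x+140],(800,600),interpolation=cv2.INTER_CUBIC))
E
```

```text
clock: 16.95
position: [0.4982, -0.0985, 0.1755]
ee_rot: [0.982, 0.19, 0.0, -0.0]
wrist_force: [-0.4, 0.4, 0.4]
opening: 0.468
gripper_force: 0.0
17.0 [ 0.49791028 -0.09848326  0.17501204]
head top if seated [258.78603991 195.85542517] if 5mm up [258.77815299 197.60254861]
```

View pics/c8.png

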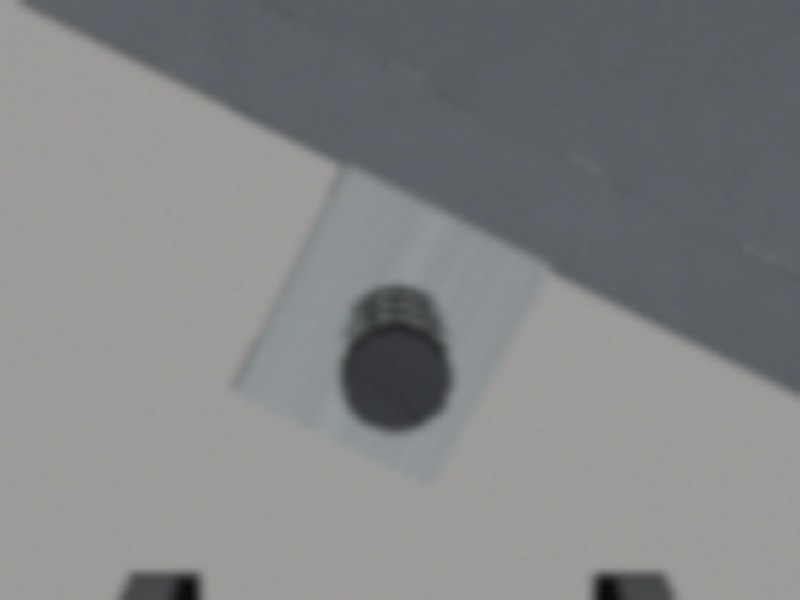

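The head's top is at (259.5,196), against (258.8,195.9) predicted for a seated pin. No shank shows between head and tongue, and the gripper is clear.

```bash
python3 -c "
from rig import r; print(r.close_job())"
```

```text
the job is handed in; nothing more can be done
None
```

I handed the job in at about 17 s. The stick is in the box, the lid is shut, and the slim pin is dropped through the eyelets with its head on the tongue; the closing call returned no verdict, so these are from my own pictures and force readings, and pressing the lid shut took 102 N at the wrist (limit 120 N).

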